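Counter-hold the bolt whose nut has seized

TASK

A ring spanner sits on one of the two nuts at the front of the steel bracket; that nut has seized, so the spanner's weight is slowly turning the whole bolt. Reach down into the narrow gap behind the bracket's front plate, grip the hidden hexagonal head of that same bolt between the fingers and hold it so that it stops turning and the spanner stops sinking. Finish while still gripping the head; do not touch the spanner's handle, and leave the flux tin, pliers and fuse box where they lie.

Things in the scene. Friction and masses are not known exactly. Their poses are not given: they have to be found in the camera images.
- bracket: steel bracket fixed to the bench: base 120 x 220 x 8 mm, two upright plates 220 mm wide, 121 mm high. Origin: centre of the underside; x away from the robot across the gap, y left along the plates, z up. Front plate x = -34 to -26 mm, rear plate +26 to +32: a 52 mm gap, open above. Two M16 bolts along x pass the front plate, 110 mm apart, 105 mm up; nuts at the robot's side, heads in the gap.
- left_head (a point): centre of the left bolt's hexagonal head, in the gap, 16 mm below the plates' top. Head: 24 mm across flats, 28 mm across corners, 12 mm thick (bracket x = -16 to -4 mm); a round sleeve of 20 mm diameter fills the 10 mm between it and the front plate. Fixed in the bracket; axes as the bracket's.
- right_head (a point): the same point of the right bolt's head, 110 mm to the right; same sizes.
- spanner: steel double ring spanner on one of the two nuts, with the nut, bolt and head that turn with it as one piece. Origin on that bolt's axis, in the middle of the gap (10 mm behind the middle of the head); x along the bolt, y toward the spanner's far ring. Which of the two bolts has it changes from start to start; the other bolt is fixed.
- spanner_handle: cranked handle and far ring of the spanner, in front of the front plate: it reaches 140 mm to the left from the bolt's axis, its bar 29 to 37 mm in front of the plate. Origin and axes as spanner. Not to be touched.
- bolt_turn (a joint): angle of that bolt: 0 with the handle level, pointing left; grows as the handle sinks; stop at 1.0. Starts at -0.3 to 0.2, creeps up 0.007 to 0.025 rad/s (torque about 0.1 N m, heavily damped) until held. At 0.1 two flats of the head face bracket +y and -y; at q they are turned by q - 0.1 (left side down), repeating each 1.047. Pads not quite parallel to the flats hold too.
- flux_tin: flux tin, 57 mm diameter, 21 mm high, bystander, to the left of the bracket; origin at the centre of its underside
- pliers: small pliers, 119 x 33 x 10 mm, lying to the right of the bracket, bystander; origin at the underside's centre
- fuse_box: small white box, 36 x 62 x 24 mm, lying behind the bracket, bystander; origin at the underside's centre

How it is judged (in metres and radians):
At the end, for the whole second after the job is handed in: The fingers grip the head of the bolt that carries the spanner (grasp point within 20 mm of the head's centre, contact force over 6 N), and the bolt stands still (under 0.003 rad/s either way) short of its end stop, while the program finishes holding ((distance between the grasp point and left_head below 0.02 m or distance between the grasp point and right_head below 0.02 m) and contact force between the fingers and spanner above 6 N and velocity of joint bolt_turn between -0.003 and 0.003 rad/s and value of joint bolt_turn below 0.95 rad); the arm keeps its last pose, push and grip.
It fails at once if the spanner's handle is touched (over 2 N) (contact force between any of the arm, the fingers and spanner_handle above 2 N).
It fails at once if the flux tin, pliers or fuse box is moved by more than 20 mm (distance of any of flux_tin, pliers, fuse_box from where it was at the start of the episode above 0.02 m).
It also fails if it takes over 32 s, if anything falls off the work surface, if the arm or the gripper's body presses on something with over 40 N, if the wrist force passes 120 N, or if a joint passes its speed limit or range.

ROBOT

A 6-joint arm with a two-finger parallel gripper is mounted at the origin on a cart in front of the work surface, level with it; the furniture and walls round the work are solid. World frame = base frame: x ahead of the robot, y to its left, z up, the work surface at z = 0. Lengths are in mm, angles in rad, forces in N, time in s.
With the tool pointing down it reaches from about 225 to 725 mm from the base axis. Payload 3.1 kg.
Tool frame: the origin (TCP) lies midway between the tips of the shut fingers; the grasp point (between the pads) lies ctrl.pinch_z behind it (ctrl.pinch_z is the distance from the TCP to the grasp point, in mm); z points along the fingers, y is the line along which they close (so a half turn about z gives the same grasp; the last joint's range is limited). The gripper opens to 85 mm and grips with 20 to 120 N. Pads are 22 mm wide; open, the fingers measure 114 mm over their backs; the gripper's body (76 mm by 85 mm) begins 54 mm behind the grasp point. The pads swing forward as they close: fully open they stand 13 mm farther back than shut.
Start: joints at [-1.297, 0.048, 0.099, 1.622, 0, 1.443], TCP at [205.299, -483.187, 231.312] pointing down, gripper open.
Joint ranges: [-2.91, 2.91], [-0.99, 1.94], [-1.21, 1.42], [-2.12, 2.29], [-1.49, 1.47], [-3.14, 3.14]. Speed limits (rad/s): [2.79, 2.79, 3.14, 3.14, 3.14, 3.14].

INTERFACE

Orientations are given as a rotation vector (axis times angle).
In Python, from workcell import ctrl, cams, find_in, trace gives the robot as it stands. The module is installed in compiled form; this text tells all that it offers.
- The arm moves only by the tool send_rows, never from a script. Its argument "steps" is a list of rows, each a list of 3 entries, a list of its own where there are three numbers: the shift along the tool's x, y, z as a fraction of full scale, then the turn, a rotation vector about the tool's x, y, z as a fraction of full scale, then the gripper command: -1 is shut, 1 is fully open, values between are in proportion. A call has 1 to 20 rows; each row is the pose to reach, as a shift and turn from the pose commanded when the call began, along the tool's axes at that moment; what a row does not reach only later rows make up. Full scale, the value 1, is 1000 mm for a shift and pi/2 rad for a turn. A row lasts 1/8 s, in which the tool goes at most 62.5 mm and 10.7 degrees, less where a joint would pass 70% of its speed; a pose out of reach is approached as far as the arm can. A call with a number of a shift or a turn outside -1 to 1 is refused whole. A call with a gripper value outside its range is refused whole. The fingers move at their own pace and stop on an object; the grip force is fixed at half the most. Time passes only in rows, so rows that repeat a pose let the fingers close. It gives the time, the measured TCP pose, the force, the opening and the grip force at its end, in the units of the state.
- ctrl.get_state(): the state, without advancing time (a new reading comes with each control period).
- cams.get_image(name): name is "scene" or "top" or "wrist"; returns a dict with "img" (384x512x3 uint8, blue, green, red), "intrinsics" (3x3 intrinsics, pixels), "extrinsics" (4x4, takes a point from camera to world coordinates); the wrist camera has in their place "tool_from_camera" (4x4, takes a point from camera to tool coordinates, whose origin is the TCP and whose axes are the flange's). Camera axes: x right, y down, z forward; pixel columns grow to the right and rows downward; lengths in mm; the calibration is good to about 2 mm. A picture is of the moment at which its call begins: read the wrist's pose just before it. There is no depth.
- ctrl.sign_off(): hands the job in; it is judged then, once.
Trained networks look in the newest picture that a camera, given by its name, has taken for a name from the list of things; names that differ only in an ending like _2 or _b are one class to them, and where a whole thing is asked for, a point or a joint stands for the part that bears it (a point fixed in the world has none). Each returns a list of dicts, best first, with "confidence" (0 to 1); they miss things now and then, are a little off and sometimes report something else, mostly with a low value. They report only what shows in the picture. A call takes as long as a camera call.
- find_in(camera, query): "box" ([left, top, right, bottom] in pixels, round what is visible of it).
- trace(camera, query): "mask" (384x512 bool, what is visible of it) and "box" ([left, top, right, bottom] in pixels, round what is visible of it).
The state is a dict: "time": time; "joint_positions": joint angles; "qd": joint speeds; "joint_torque": joint torques, N m; "ee_pos": TCP position; "eef_rot": TCP orientation; "wrist_force": force on the tool from outside, world axes, zero at the start; "torque": the same for the moment, N m; "gripper_width": finger opening in mm; "grip_force": force on a finger pad.
Only numpy, scipy, OpenCV 4.12 (cv2) and the standard library are available. Lean on these libraries where they do the work, as an engineer would, in place of code of your own. Each camera call takes 0.05 s, during which the arm holds its last target. There are 200 camera calls.

## Working session

There is one attempt and no reset: what is moved stays moved. The work goes in short steps, Python scripts to look and compute and a tool call to move; the robot and the scene stay as the last step left them, time stands still between calls to the robot, and variables do not carry over. Pictures are saved under pics/ and viewed, at most 10 in all, crops included, and the job is handed in when it is done.

Besides the shell and the picture viewer there is one more tool, called by a JSON object that holds its "fn" and its "kwargs", one argument or row to a line. send_rows: Moves the arm, as the interface text tells. Shift numbers are shares of 1000 mm and turn numbers shares of pi/2 rad, none past 1 either way. Its arguments: {"type":"object","properties":{"steps":{"type":"array","items":{"type":"array"}}},"required":["steps"]}

```bash
mkdir -p pics; python3 - <<'E'
from workcell import ctrl,cams,find_in,trace
import cv2,numpy as np
np.set_printoptions(precision=4,suppress=True)
print(ctrl.pinch_z,ctrl.get_state())
for c in ("scene","top"):
    r=cams.get_image(c); cv2.imwrite(f"pics/{c}0.png",r["img"]); print(c,r["intrinsics"],r["extrinsics"])
    for q in ("bracket","spanner","spanner_handle"):
        print(q,[(d["box"],round(d["confidence"],2)) for d in find_in(c,q)[:2]])
E
```

```text
18.700000000000003 {'time': 0.0, 'joint_positions': array([-1.2968,  0.0488,  0.0976,  1.622 , -0.    ,  1.443 ]), 'qd': array([-0.0002,  0.    ,  0.0006, -0.0015, -0.    ,  0.0016]), 'joint_torque': array([ -0.0002, -33.8779,  32.0016,   0.0203,  -0.0002,   0.    ]), 'ee_pos': array([ 205.127 , -482.5956,  230.1036]), 'eef_rot': array([-3.0761, -0.6264,  0.0003]), 'wrist_force': array([-0.2186,  0.8663,  0.1883]), 'torque': array([ 0.0044, -0.0395,  0.0136]), 'grip_force': 0.0, 'gripper_width': 85.4741335378703}
scene [[378.7214   0.     265.7588]
 [  0.     378.7214 194.2878]
 [  0.       0.       1.    ]] [[   0.9694   -0.197     0.1466  378.9896]
 [  -0.2453   -0.7494    0.6149 -552.8038]
 [  -0.0112   -0.6321   -0.7748  841.3295]
 [   0.        0.        0.        1.    ]]
bracket [([219.6, 140.5, 267.3, 229.7], 0.65)]
spanner [([215.6, 150.6, 242.0, 197.0], 0.51)]
spanner_handle [([211.6, 147.8, 220.7, 182.4], 0.51)]
top [[436.3335   0.     253.4843]
 [  0.     436.3335 191.0882]
 [  0.       0.       1.    ]] [[  -0.0173   -0.9811    0.1927  328.594 ]
 [  -0.9996    0.0131   -0.0232   64.2755]
 [   0.0202   -0.193    -0.981  1096.7691]
 [   0.        0.        0.        1.    ]]
bracket [([167.2, 189.9, 270.8, 252.9], 0.97), ([288.8, 230.0, 308.0, 268.5], 0.2)]
spanner [([176.6, 221.2, 248.2, 244.0], 0.75), ([177.3, 217.0, 247.2, 246.2], 0.29)]
spanner_handle [([176.8, 233.1, 231.6, 243.2], 0.78), ([168.0, 186.7, 270.6, 256.1], 0.44)]
```

```bash
python3 - <<'E'
import cv2,numpy as np
t=cv2.imread("pics/top0.png")[165:275,130:330]; s=cv2.imread("pics/scene0.png")[120:250,170:320]
cv2.imwrite("pics/top0c.png",cv2.resize(t,(800,440),interpolation=2)); cv2.imwrite("pics/scene0c.png",cv2.resize(s,(690,598),interpolation=2))
E
```

```text
(no output)
```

View pics/top0c.png

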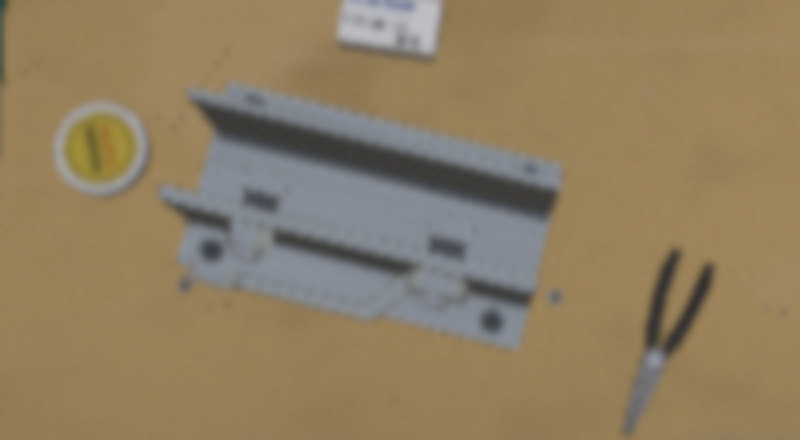

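View pics/scene0c.png

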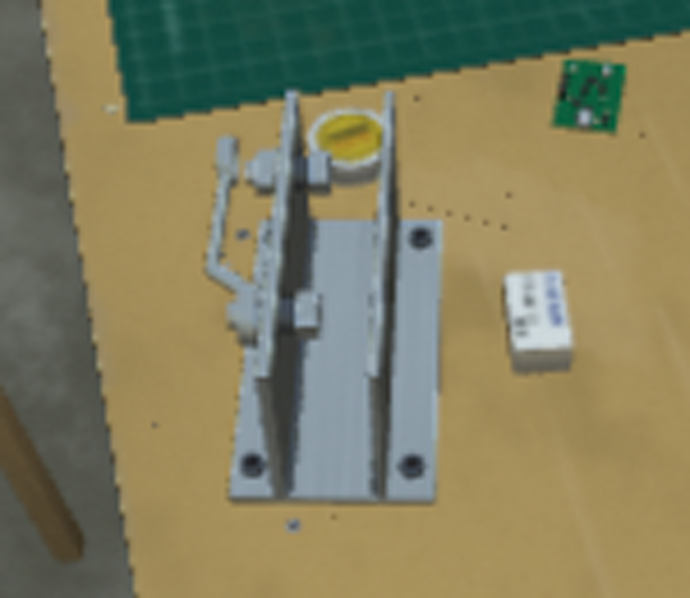

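The top crop shows the bracket yawed clockwise. The heads are the dark patches at crop (260,200) and (447,248). In the scene crop the near, right nut at (245,312) carries the ring, and the handle runs left to (227,150), so the right bolt is the one. Next I'll fit the bracket pose and the bolt angle from these pixels.

```bash
cat > h.py <<'E'
import numpy as np
from scipy.optimize import least_squares
from scipy.spatial.transform import Rotation as R
def proj(K,E,P):
    c=(np.asarray(P)-E[:3,3])@E[:3,:3]; p=c@K.T; return p[:,:2]/p[:,2:]
def b2w(p,P):
    return R.from_euler('z',p[2]).apply(P)+[p[0],p[1],0]
E
python3 - <<'E'
from h import *
from workcell import cams
np.set_printoptions(precision=3,suppress=True)
T=cams.get_image("top");S=cams.get_image("scene")
tp=np.array([[180,262],[518,348],[562,163],[232,84],[447,248],[260,200]])/4+[130,165]
tP=np.array([[-60,110,8],[-60,-110,8],[60,-110,8],[60,110,8],[-10,-55,116.],[-10,55,116]])
sp=np.array([[230,500],[435,500],[442,220],[308,312],[320,168]])/4.6+[170,120]
sP=np.array([[-60,-110,0],[60,-110,0],[60,110,8],[-8,-55,105.],[-8,55,105]])
f=lambda p:np.r_[(proj(T["intrinsics"],T["extrinsics"],b2w(p,tP))-tp).ravel(),(proj(S["intrinsics"],S["extrinsics"],b2w(p,sP))-sp).ravel()]
r=least_squares(f,[350,100,-.2],loss="soft_l1");p=r.x
print(p,r.fun.reshape(-1,2)); print("heads R,L",b2w(p,[[-10,-55,105],[-10,55,105]]))
for q in np.arange(-.3,.5,.1):
    X=b2w(p,[[-67,-55+140*np.cos(q),105-140*np.sin(q)]])
    print(q,proj(S["intrinsics"],S["extrinsics"],X),proj(T["intrinsics"],T["extrinsics"],X))
print("seen",np.array([227,150])/4.6+[170,120])
M=cams.get_image("wrist");print(M["tool_from_camera"],M["intrinsics"])
E
```

```text
[474.009 118.489  -0.257] [[-1.772  0.469]
 [-0.419  0.247]
 [-0.258  0.038]
 [-1.884 -0.802]
 [ 0.449 -4.947]
 [ 0.075 -4.549]
 [-0.798  1.29 ]
 [-0.373  1.364]
 [-1.05  -0.192]
 [ 0.153  1.042]
 [-0.144  1.435]]
heads R,L [[450.34   67.845 105.   ]
 [478.336 174.223 105.   ]]
-0.3 [[216.921 140.765]] [[176.042 230.953]]
-0.19999999999999998 [[217.592 143.593]] [[175.47  231.214]]
-0.09999999999999998 [[218.213 146.772]] [[175.527 231.626]]
5.551115123125783e-17 [[218.781 150.267]] [[176.185 232.181]]
0.10000000000000003 [[219.294 154.04 ]] [[177.413 232.866]]
0.2 [[219.75  158.056]] [[179.177 233.67 ]]
0.3000000000000001 [[220.146 162.281]] [[181.439 234.581]]
0.4000000000000001 [[220.482 166.681]] [[184.162 235.586]]
seen [219.348 152.609]
[[   0.001   -0.951   -0.308   79.209]
 [   1.       0.001    0.002    0.898]
 [  -0.001   -0.308    0.951 -142.931]
 [   0.       0.       0.       1.   ]] [[304.848   0.    256.165]
 [  0.    304.848 185.777]
 [  0.      0.      1.   ]]
```

```bash
cat >> h.py <<'E'
def go(s,target,yaw=None):
    Rt=R.from_rotvec(s["eef_rot"]); print("shift",(Rt.inv().apply(np.asarray(target)-s["ee_pos"])/1000).round(4))
    if yaw is not None:
        G=R.from_matrix(np.array([[np.cos(yaw),np.sin(yaw),0],[np.sin(yaw),-np.cos(yaw),0],[0,0,-1.]]))
        print("turn",((Rt.inv()*G).as_rotvec()/(np.pi/2)).round(4))
E
python3 - <<'E'
from h import *
from workcell import ctrl
p=[474,118.5,-.257]
t=b2w(p,[[-5,-55,230]])[0];print(t);go(ctrl.get_state(),t,np.pi-.257)
E
```

```text
[455.18430303  66.5772733  230.        ]
shift [ 0.445  -0.4083  0.0013]
turn [ 0.     -0.     -1.5806]
```

{"fn": "send_rows", "kwargs": {
  "steps": [
    [[0.445, -0.408, 0], [0, 0, -1], 1],
    [[0.445, -0.408, 0], [0, 0, -1], 1],
    [[0.445, -0.408, 0], [0, 0, -1], 1],
    [[0.445, -0.408, 0], [0, 0, -1], 1],
    [[0.445, -0.408, 0], [0, 0, -1], 1],
    [[0.445, -0.408, 0], [0, 0, -1], 1],
    [[0.445, -0.408, 0], [0, 0, -1], 1],
    [[0.445, -0.408, 0], [0, 0, -1], 1],
    [[0.445, -0.408, 0], [0, 0, -1], 1],
    [[0.445, -0.408, 0], [0, 0, -1], 1],
    [[0.445, -0.408, 0], [0, 0, -1], 1],
    [[0.445, -0.408, 0], [0, 0, -1], 1]
  ]
}}

```text
time: 2.05
ee_pos: [455.0, 66.0, 231.3]
eef_rot: [-1.733, -2.62, 0.001]
wrist_force: [0.2, 0.1, 0.2]
gripper_width: 85.6
grip_force: 0.0
```

{"fn": "send_rows", "kwargs": {
  "steps": [
    [[0, 0, 0], [0, 0, -0.58], 1],
    [[0, 0, 0], [0, 0, -0.58], 1],
    [[0, 0, 0], [0, 0, -0.58], 1],
    [[0, 0, 0], [0, 0, -0.58], 1],
    [[0, 0, 0], [0, 0, -0.58], 1],
    [[0, 0, 0], [0, 0, -0.58], 1],
    [[0, 0, 0], [0, 0, -0.58], 1]
  ]
}}

```text
time: 2.92
ee_pos: [455.2, 65.5, 231.5]
eef_rot: [0.41, 3.114, -0.0]
wrist_force: [0.3, 0.2, 0.2]
gripper_width: 85.3
grip_force: 0.0
```

```bash
python3 - <<'E'
from h import *
from workcell import ctrl,cams
import cv2
np.set_printoptions(precision=3,suppress=True)
s=ctrl.get_state();M=cams.get_image("wrist");S=cams.get_image("scene")
print({k:s[k] for k in("time","ee_pos","eef_rot","joint_positions")})
E=np.eye(4);E[:3,:3]=R.from_rotvec(s["eef_rot"]).as_matrix();E[:3,3]=s["ee_pos"];E=E@M["tool_from_camera"]
np.savez("w.npz",E=E,K=M["intrinsics"])
p=[474,118.5,-.257]
P=[[-10,-55,105],[-34,110,121],[-34,-110,121],[-26,-110,121],[-26,110,121],[26,-110,121]]
x=proj(M["intrinsics"],E,b2w(p,P));print(x)
im=M["img"].copy()
for u in x: cv2.drawMarker(im,tuple(int(round(v)) for v in u),(0,0,255),0,8,1)
cv2.imwrite("pics/w1.png",cv2.resize(im,(800,600)));cv2.imwrite("pics/s1.png",cv2.resize(S["img"][120:250,170:320],(690,598),interpolation=2))
E
```

```text
{'time': 2.925, 'ee_pos': array([455.152,  65.471, 231.463]), 'eef_rot': array([ 0.41 ,  3.114, -0.   ]), 'joint_positions': array([-0.003, -0.121, -0.065,  1.627, -0.   ,  0.259])}
[[258.134 170.695]
 [454.834 147.448]
 [192.756 148.299]
 [193.395 157.621]
 [452.964 156.795]
 [197.269 214.128]]
```

View pics/w1.png

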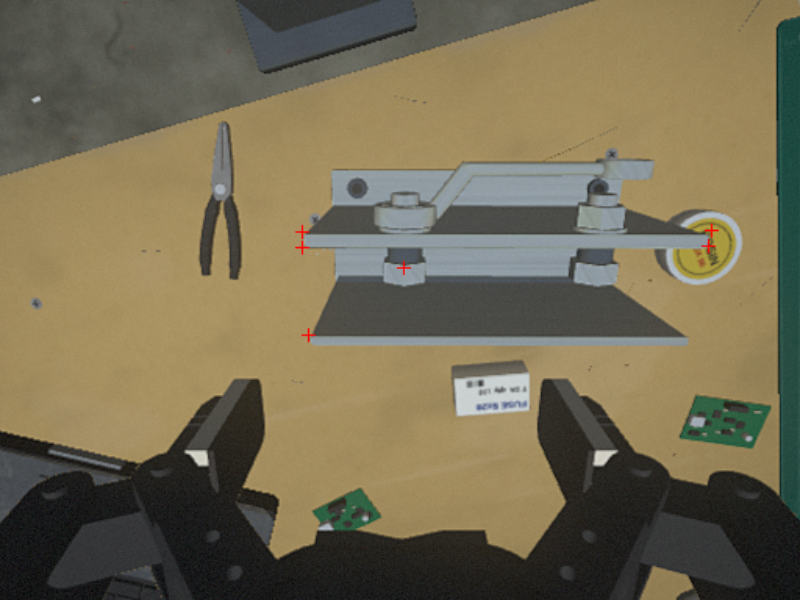

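The wrist picture shows the plates level in the image. The right head is at about (405,272), and the ringed nut at (405,212) is in front of it, so the right bolt is confirmed. The true plate edges sit about 3 px below my red markers, so I'll refit.

```bash
python3 - <<'E'
from h import *
from workcell import ctrl
np.set_printoptions(precision=3,suppress=True)
d=np.load("w.npz")
px=np.array([[304,234],[304,247],[711,234],[711,247],[311,337],[686,337],[309,345],[688,345]])*.64
P=np.array([[-34,-110,121],[-26,-110,121],[-34,110,121],[-26,110,121],[26,-110,121],[26,110,121],[32,-110,121],[32,110,121.]])
r=least_squares(lambda p:(proj(d["K"],d["E"],b2w(p,P))-px).ravel(),[474,118,-.257],loss="soft_l1");p=r.x
print(p,r.fun.reshape(-1,2))
# head outline
print(proj(d["K"],d["E"],b2w(p,[[-16,-55,117],[-4,-55,117],[-4,-41,105],[-4,-69,105]]))/.64)
np.save("p.npy",p)
s=ctrl.get_state();print(b2w(p,[[-5,-55,105]]));go(s,b2w(p,[[-5,-55,85]])[0],np.pi+p[2])
E
```

```text
[475.456 118.887  -0.261] [[-0.68  -0.468]
 [-0.092  0.516]
 [ 0.432 -0.23 ]
 [-1.48   0.758]
 [-1.007 -0.688]
 [ 2.932 -0.426]
 [ 0.658  0.278]
 [ 0.402  0.542]]
[[404.887 263.824]
 [404.808 284.354]
 [428.38  278.327]
 [380.909 278.281]]
[[456.422  67.044 105.   ]]
shift [-0.001  0.002  0.146]
turn [-0.     0.     0.001]
```

View pics/s1.png

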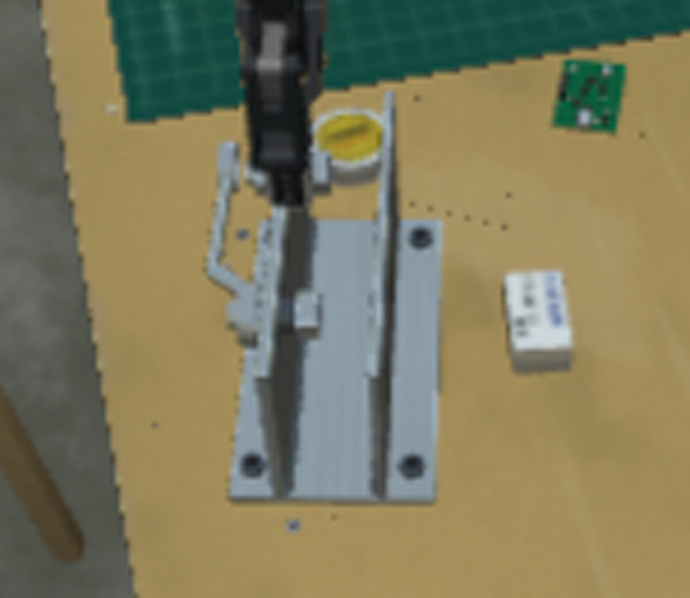

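The refit head outline (rows 264–284) matches the picture, and the handle end in the scene view is at (227,158), so q is near 0.1. Going down now.

{"fn": "send_rows", "kwargs": {
  "steps": [
    [[-0.001, 0.002, 0.03], [0, 0, 0], 1],
    [[-0.001, 0.002, 0.06], [0, 0, 0], 1],
    [[-0.001, 0.002, 0.085], [0, 0, 0], 1],
    [[-0.001, 0.002, 0.105], [0, 0, 0], 1],
    [[-0.001, 0.002, 0.12], [0, 0, 0], 1],
    [[-0.001, 0.002, 0.135], [0, 0, 0], 1],
    [[-0.001, 0.002, 0.146], [0, 0, 0], 1],
    [[-0.001, 0.002, 0.146], [0, 0, 0], 1],
    [[-0.001, 0.002, 0.146], [0, 0, 0], 1]
  ]
}}

```text
time: 4.15
ee_pos: [457.3, 68.0, 85.9]
eef_rot: [0.404, 3.114, 0.0]
wrist_force: [0.9, -0.0, -0.0]
gripper_width: 85.5
grip_force: 0.0
```

```bash
python3 - <<'E'
from h import *
from workcell import ctrl,cams
import cv2
s=ctrl.get_state();M=cams.get_image("wrist")
print(s["time"],s["ee_pos"],s["wrist_force"],s["gripper_width"]);go(s,b2w(np.load("p.npy"),[[-5,-55,85]])[0])
cv2.imwrite("pics/w2.png",cv2.resize(M["img"],(800,600)))
E
```

```text
4.15 [457.25739526  68.03048168  85.91360541] [ 0.86295368 -0.04302156 -0.03414485] 85.51301829441944
shift [ 0.0006 -0.0012  0.0009]
```

View pics/w2.png

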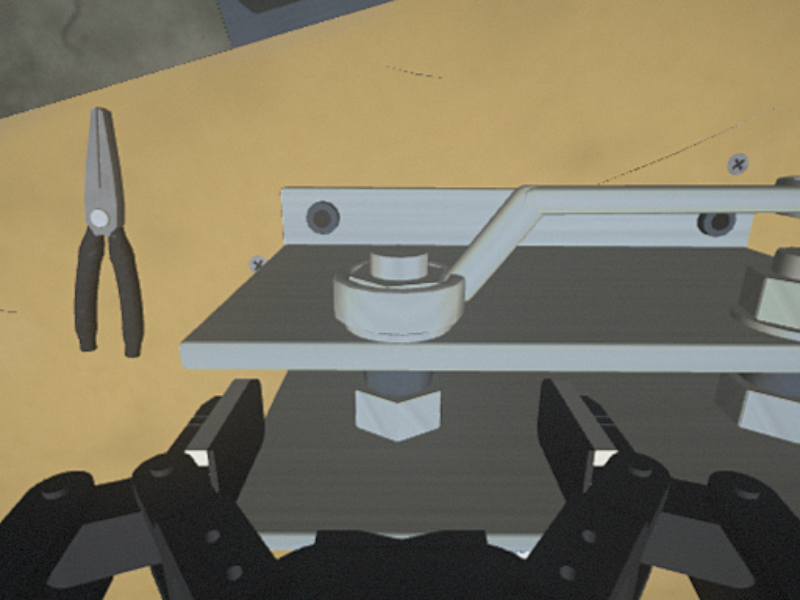

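The fingers straddle the right head: it is centred at (398,415) between the pads at columns 262 and 540. The front plate's edge is clear of them at row 368. Closing.

{"fn": "send_rows", "kwargs": {
  "steps": [
    [[0, 0, 0], [0, 0, 0], -1],
    [[0, 0, 0], [0, 0, 0], -1],
    [[0, 0, 0], [0, 0, 0], -1],
    [[0, 0, 0], [0, 0, 0], -1],
    [[0, 0, 0], [0, 0, 0], -1],
    [[0, 0, 0], [0, 0, 0], -1],
    [[0, 0, 0], [0, 0, 0], -1],
    [[0, 0, 0], [0, 0, 0], -1],
    [[0, 0, 0], [0, 0, 0], -1],
    [[0, 0, 0], [0, 0, 0], -1],
    [[0, 0, 0], [0, 0, 0], -1],
    [[0, 0, 0], [0, 0, 0], -1]
  ]
}}

```text
time: 5.7
ee_pos: [456.7, 67.4, 85.7]
eef_rot: [0.405, 3.115, -0.003]
wrist_force: [-2.8, -5.3, 5.7]
gripper_width: 22.8
grip_force: 59.1
```

```bash
python3 - <<'E'
from h import *
from workcell import ctrl,cams
import cv2
s=ctrl.get_state();M=cams.get_image("wrist")
print({k:np.round(s[k],2) for k in("time","ee_pos","wrist_force","torque","gripper_width","grip_force")})
cv2.imwrite("pics/w3.png",cv2.resize(M["img"],(800,600)))
E
```

```text
{'time': np.float64(5.7), 'ee_pos': array([456.71,  67.35,  85.68]), 'wrist_force': array([-2.77, -5.3 ,  5.68]), 'torque': array([-1.02,  0.57,  0.03]), 'gripper_width': np.float64(22.8), 'grip_force': np.float64(59.12)}
```

View pics/w3.png

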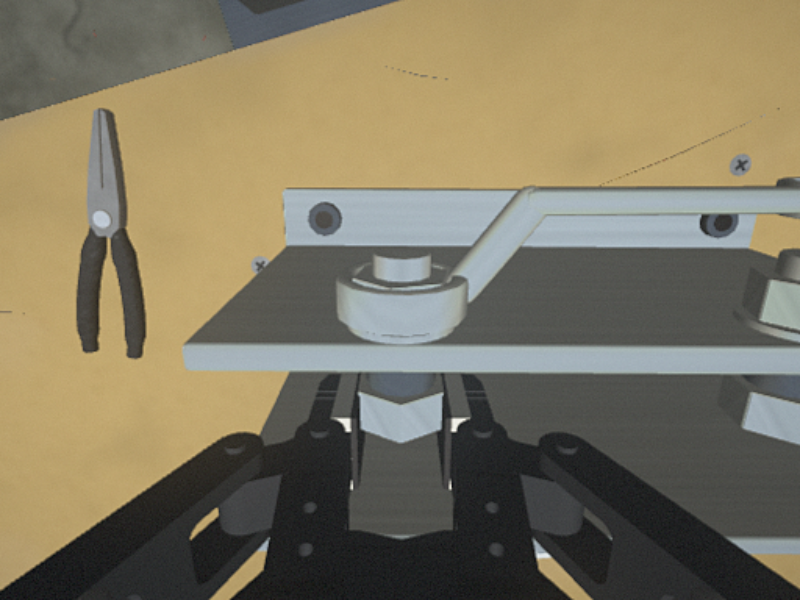

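The pads are flat on both sides of the head, at (360–442, 410), at 59 N and a 22.8 mm opening. I'll hold for a few seconds and check by optical flow that the handle stands still.

{"fn": "send_rows", "kwargs": {
  "steps": [
    [[0, 0, 0], [0, 0, 0], -1],
    [[0, 0, 0], [0, 0, 0], -1],
    [[0, 0, 0], [0, 0, 0], -1],
    [[0, 0, 0], [0, 0, 0], -1],
    [[0, 0, 0], [0, 0, 0], -1],
    [[0, 0, 0], [0, 0, 0], -1],
    [[0, 0, 0], [0, 0, 0], -1],
    [[0, 0, 0], [0, 0, 0], -1],
    [[0, 0, 0], [0, 0, 0], -1],
    [[0, 0, 0], [0, 0, 0], -1],
    [[0, 0, 0], [0, 0, 0], -1],
    [[0, 0, 0], [0, 0, 0], -1],
    [[0, 0, 0], [0, 0, 0], -1],
    [[0, 0, 0], [0, 0, 0], -1],
    [[0, 0, 0], [0, 0, 0], -1],
    [[0, 0, 0], [0, 0, 0], -1],
    [[0, 0, 0], [0, 0, 0], -1],
    [[0, 0, 0], [0, 0, 0], -1],
    [[0, 0, 0], [0, 0, 0], -1],
    [[0, 0, 0], [0, 0, 0], -1]
  ]
}}

```text
time: 8.25
ee_pos: [456.7, 67.3, 85.7]
eef_rot: [0.405, 3.115, -0.003]
wrist_force: [-2.7, -4.8, 4.4]
gripper_width: 22.9
grip_force: 59.1
```

```bash
python3 - <<'E'
from h import *
from workcell import ctrl,cams
import cv2
s=ctrl.get_state();M=cams.get_image("wrist")
print({k:np.round(s[k],2) for k in("time","ee_pos","wrist_force","torque","gripper_width","grip_force")})
a=cv2.cvtColor(cv2.resize(cv2.imread("pics/w3.png"),(512,384),interpolation=cv2.INTER_AREA),6);b=cv2.cvtColor(cv2.resize(cv2.resize(M["img"],(800,600)),(512,384),interpolation=cv2.INTER_AREA),6)
for n,(x0,y0,x1,y1) in {"far ring":(495,108,512,142),"bar":(330,115,490,140),"plate/left bolt":(465,155,512,285),"pliers":(45,65,97,232)}.items():
    m=np.zeros_like(a);m[y0:y1,x0:x1]=255
    f=cv2.goodFeaturesToTrack(a,20,.05,4,mask=m)
    g,st,_=cv2.calcOpticalFlowPyrLK(a,b,f,None); print(n,len(f),np.median((g-f)[st==1],axis=0).round(3))
E
```

```text
{'time': np.float64(8.25), 'ee_pos': array([456.71,  67.35,  85.67]), 'wrist_force': array([-2.66, -4.81,  4.39]), 'torque': array([-1.03,  0.56,  0.02]), 'gripper_width': np.float64(22.86), 'grip_force': np.float64(59.13)}
far ring 6 [-0.063 -0.005]
bar 6 [0.007 0.006]
plate/left bolt 14 [-0.011  0.001]
pliers 20 [-0.001  0.   ]
```

The handle's far ring moved 0.06 px in 2.5 s, where free creep would have moved it about 3 px, so the bolt is held. Signing off.

```bash
python3 -c "
from workcell import ctrl
print(ctrl.sign_off())"
```

```text
the job is handed in; nothing more can be done
None
```

The job is handed in with the fingers still gripping the right bolt's head at 59 N; the handle showed no measurable sinking over a 2.5 s check, though the sign-off returned no verdict.

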